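Set the graded jars round the lazy Susan in order of size

ROBOT

A 7-joint arm with a two-finger parallel gripper is mounted at the origin on a cart in front of the work surface, level with it; the furniture and walls round the work are solid. World frame = base frame: x ahead of the robot, y to its left, z up, the work surface at z = 0. Lengths are in m, angles in rad, forces in N, time in s.
With the tool pointing down it reaches from about 0.35 to 0.9 m from the base axis. Payload 19.9 kg.
Tool frame: the origin (TCP) lies at the very end of the fingers, on their centre line; the grasp point (between the pads) lies 19 mm behind it; z points along the fingers, y is the line along which they close (so a half turn about z gives the same grasp; the last joint's range is limited). The gripper opens to 85 mm and grips with 20 to 120 N. Pads are 22 mm wide; open, the fingers measure 114 mm over their backs; the gripper's body (76 mm by 85 mm) begins 54 mm behind the grasp point. The pads swing forward as they close: fully open they stand 13 mm farther back than shut.
Start: joints at [-1.339, 0.417, -0.01, 1.614, 0.005, 1.111, -0.053], TCP at [0.169, 0.602, 0.231] pointing down, gripper open.
Joint ranges: [-2.81, 2.81], [-0.39, 2.02], [-1.27, 1.25], [0.06, 2.57], [-1.19, 4.33], [0.19, 2], [-2.82, 2.82]. Speed limits (rad/s): [1.89, 1.89, 2.39, 2.39, 3.01, 3.01, 3.01].

INTERFACE

Orientations are given as a unit quaternion [x, y, z, w].
In Python, from bench import r, viewer gives the robot as it stands.
- The arm moves only by the shell command python3 -m inch 'ROWS'. ROWS is a JSON object whose one key "moves" holds one flat list of numbers, 7 for each row, row after row: the shift along the tool's x, y, z in m, then the turn, a rotation vector about the tool's x, y, z in units of 6 degrees (1.0 is 6 degrees), then the finger opening in m, from 0 to 0.0854. In form: {"moves": [x, y, z, ax, ay, az, fingers, x, y, z, ax, ay, az, fingers, ...]}. A call has 1 to 5 rows; each row shifts and turns the commanded pose from where the row before left it, along the tool's axes as they then stand; what a row does not reach is not made up. A row lasts 1/12 s, in which the tool goes at most 41.7 mm and 7.16 degrees, less where a joint would pass 70% of its speed; a pose out of reach is approached as far as the arm can. A call is refused whole if a number of a shift passes 0.0417 or a number of a turn 1, either way. A call with a gripper value outside its range is refused whole. The fingers move at their own pace and stop on an object; the grip force is fixed at half the most. Time passes only in rows, so rows that do not move let the fingers close. It gives the time, the measured TCP pose, the force, the opening and the grip force at its end, in the units of the state.
- r.read_state(): the state, without advancing time (a new reading comes with each control period).
- viewer.capture(name): name is "scene" or "side" or "wrist"; returns the picture (400x640x3 uint8, red, green, blue); there is no depth.
- viewer.get_calibration(name): a dict with "mtx" (3x3 intrinsics, pixels), "dist_coeffs" ([k1, k2, p1, p2, k3] as OpenCV has them; the pictures are not rectified), "origin" and "attitude" of the camera in the world; the wrist camera has in their place "tool_from_camera" (4x4, takes a point from camera to tool coordinates, whose origin is the TCP and whose axes are the flange's). Camera axes: x right, y up, looking along -z (the intrinsics and any distortion apply to the point x, -y, -z); pixel columns grow to the right and rows downward; lengths in m; the calibration is good to about 2 mm. A picture is of the moment at which its call begins: read the wrist's pose just before it. get_calibration takes no time and is no camera call.
- r.job_done(): hands the job in; it is judged then, once.
The state is a dict: "t": time; "joint_pos": joint angles; "dq": joint speeds; "joint_efforts": joint torques, N m; "tool_pos": TCP position; "tcp_rot": TCP orientation; "force": force on the tool from outside, world axes, zero at the start; "moment": the same for the moment, N m; "opening": finger opening in m; "grasp_force": force on a finger pad.
Only numpy, scipy, OpenCV 4.12 (cv2) and the standard library are available. Lean on these libraries where they do the work, as an engineer would, in place of code of your own. Each camera call takes 0.05 s, during which the arm holds its last target. There are 200 camera calls.

TASK

Put the four lidded ceramic jars away on the lazy Susan in order of size: stand each one upright in the middle of the round felt seat of its own size, so that they run from smallest to largest round the edge. Set them down gently, leave the turntable facing the way it does now (do not spin it), and leave the salt shaker standing on it.

Things in the scene. Friction and masses are not known exactly. Their poses are not given: they have to be found in the camera images.
- jar_smallest: the smallest jar: a plain upright round ceramic jar, cream-white glaze, with a flat bamboo lid fixed on it, 40 mm in diameter all the way up and 74 mm tall with its lid; loose, standing on the worktop. Origin: centre of its underside, z up. It can be gripped from above across its diameter anywhere up to the lid.
- jar_second: the second-smallest jar: a plain upright round ceramic jar, pale grey-green glaze, with a flat bamboo lid fixed on it, 49 mm in diameter all the way up and 82 mm tall with its lid; loose, standing on the worktop. Origin: centre of its underside, z up. It can be gripped from above across its diameter anywhere up to the lid.
- jar_third: the third-smallest jar: a plain upright round ceramic jar, slate blue-grey glaze, with a flat bamboo lid fixed on it, 58 mm in diameter all the way up and 91 mm tall with its lid; loose, standing on the worktop. Origin: centre of its underside, z up. It can be gripped from above across its diameter anywhere up to the lid.
- jar_largest: the largest jar: a plain upright round ceramic jar, dark navy blue glaze, with a flat bamboo lid fixed on it, 67 mm in diameter all the way up and 100 mm tall with its lid; loose, standing on the worktop. Origin: centre of its underside, z up. It can be gripped from above across its diameter anywhere up to the lid.
- seat_smallest: the seat for the smallest jar: a flat round dark green felt pad, 50 mm in diameter with a thin brass edge, let into the turntable and 1 mm proud of it. Origin: centre of the pad's upper face, 23 mm above the worktop; z up. It lies 86 mm from the turntable's axis, which is within 8 mm of the midpoint between the smallest and the largest seat.
- seat_second: the seat for the second-smallest jar: a flat round dark green felt pad, 59 mm in diameter with a thin brass edge, let into the turntable and 1 mm proud of it. Origin: centre of the pad's upper face, 23 mm above the worktop; z up. It lies 86 mm from the turntable's axis, which is within 8 mm of the midpoint between the smallest and the largest seat.
- seat_third: the seat for the third-smallest jar: a flat round dark green felt pad, 68 mm in diameter with a thin brass edge, let into the turntable and 1 mm proud of it. Origin: centre of the pad's upper face, 23 mm above the worktop; z up. It lies 86 mm from the turntable's axis, which is within 8 mm of the midpoint between the smallest and the largest seat.
- seat_largest: the seat for the largest jar: a flat round dark green felt pad, 77 mm in diameter with a thin brass edge, let into the turntable and 1 mm proud of it. Origin: centre of the pad's upper face, 23 mm above the worktop; z up. It lies 86 mm from the turntable's axis, which is within 8 mm of the midpoint between the smallest and the largest seat.
- susan (a joint): the lazy Susan: a bamboo disc, 264 mm across, its top 22 mm above the worktop, with a raised edge 7 mm wide and 8 mm high. It turns very freely (half a newton sideways at a seat turns it). Value in rad: 0 as it stands at the start, positive anticlockwise from above. Its seats run clockwise from smallest to largest round one half of it; their jars stand about 35 mm apart.
- salt_shaker: glass salt shaker with a grey cap, 44 mm in diameter, 90 mm tall, standing loose on the other half of the turntable, 86 mm from the axis. Origin: centre of its underside. To be left standing there.
There are look-alikes about, which are no part of the job. Leave any purple look-alike of the jar_second alone.

How it is judged:
By the outcome, as a careful person would: the job done as asked, in the order asked, and still so for the second after the job is handed in, with the robot touching nothing.
It also fails if it takes over 102 s, if anything falls off the work surface, if the arm or the gripper's body presses on something with over 40 N, if the wrist force passes 120 N, or if a joint passes its speed limit or range.

## Working session

There is one attempt and no reset: what is moved stays moved. The work goes in short steps, Python scripts to look and compute and a shell command to move; the robot and the scene stay as the last step left them, time stands still between calls to the robot, and variables do not carry over. Pictures are saved under pics/ and viewed, at most 14 in all, crops included, and the job is handed in when it is done.

```bash
ls; mkdir -p pics; python3 - <<'E'
from bench import r, viewer
import cv2,numpy as np
s=r.read_state(); print({k:np.round(v,3).tolist() for k,v in s.items()})
for n in ("scene","side","wrist"):
    im=viewer.capture(n); cv2.imwrite(f"pics/{n}0.png",im[:,:,::-1])
    print(n,{k:np.round(v,4).tolist() for k,v in viewer.get_calibration(n).items()})
E
```

```text
pics
{'t': 0.0, 'joint_pos': [-1.339, 0.418, -0.01, 1.614, 0.005, 1.111, -0.053], 'dq': [-0.0, 0.001, -0.0, 0.001, 0.0, -0.0, -0.001], 'joint_efforts': [-0.0, -86.442, 0.679, -43.491, 0.019, 0.007, 0.0], 'tool_pos': [0.169, 0.601, 0.231], 'tcp_rot': [0.136, 0.991, -0.001, -0.0], 'force': [-0.982, -0.272, -0.12], 'moment': [-0.026, -0.034, -0.022], 'grasp_force': 0.0, 'opening': 0.086}
scene {'mtx': [[374.1127, 0.0, 323.1077], [0.0, 374.1127, 199.7152], [0.0, 0.0, 1.0]], 'dist_coeffs': [-0.0684, 0.0, 0.0, 0.0, 0.0], 'origin': [-0.2409, -0.558, 0.7879], 'attitude': [0.3956, -0.1811, -0.3578, 0.8263]}
side {'mtx': [[362.2018, 0.0, 322.6289], [0.0, 362.2018, 197.0149], [0.0, 0.0, 1.0]], 'dist_coeffs': [0.0134, 0.0, 0.0, 0.0, 0.0], 'origin': [0.1048, 0.9864, 0.6574], 'attitude': [-0.0863, 0.4798, 0.8621, -0.1383]}
wrist {'mtx': [[335.1027, 0.0, 320.4564], [0.0, 335.1027, 203.8127], [0.0, 0.0, 1.0]], 'dist_coeffs': [-0.0368, 0.0, 0.0, 0.0, 0.0], 'tool_from_camera': [[0.0012, 0.9452, 0.3265, 0.0854], [1.0, -0.0012, -0.0001, -0.0002], [0.0003, 0.3265, -0.9452, -0.142], [0.0, 0.0, 0.0, 1.0]]}
```

View pics/scene0.png

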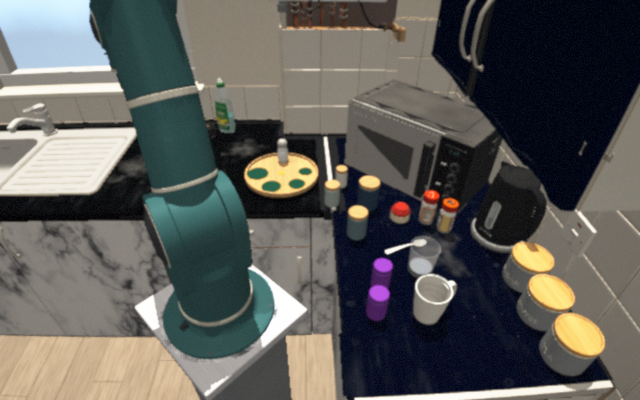

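View pics/side0.png

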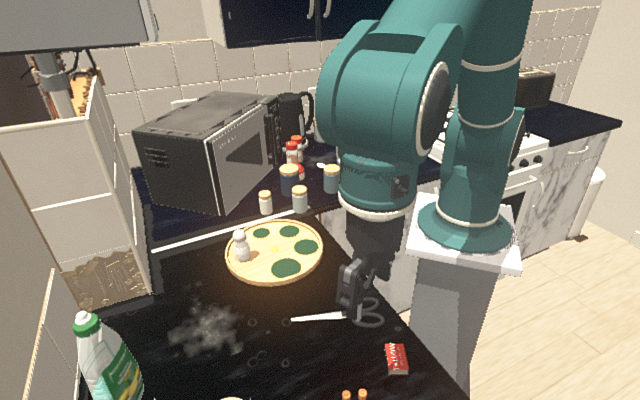

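The scene view shows the turntable at (282,174) with the shaker at (282,150). The jars are at about (342,175) smallest, (332,193) second, (357,222) third and (369,192) largest. The side view shows the same things, with the table at (275,250) and the jars at (266,202), (300,199), (331,178) and (289,178).

```bash
cat > h.py <<'E'
from bench import r, viewer
import cv2,numpy as np
from scipy.spatial.transform import Rotation as R
def cam(n,s=None):
    c=viewer.get_calibration(n); K=np.array(c["mtx"]);D=np.array(c["dist_coeffs"])
    if n=="wrist":
        s=s or r.read_state(); T=np.array(c["tool_from_camera"]); Q=R.from_quat(s["tcp_rot"]).as_matrix()
        return K,D,Q@T[:3,3]+s["tool_pos"],Q@T[:3,:3]
    a=np.array(c["attitude"]); return K,D,np.array(c["origin"]),R.from_quat(a).as_matrix()
def cast(C,px,z):
    K,D,o,M=C; u=cv2.undistortPoints(np.array(px,float).reshape(-1,1,2),K,D).reshape(-1,2)
    d=np.c_[u[:,0],-u[:,1],-np.ones(len(u))]@M.T
    return o+d*((z-o[2])/d[:,2])[:,None]
def proj(C,P):
    K,D,o,M=C; q=(np.atleast_2d(P)-o)@M*[1,-1,-1]
    return cv2.projectPoints(q,np.zeros(3),np.zeros(3),K,D)[0].reshape(-1,2)
def circ(C,cnt,z):
    "cast contour on plane, fit circle -> centre, diameter (mm)"
    p=cast(C,cnt.reshape(-1,2),z)[:,:2]; A=np.c_[2*p,np.ones(len(p))]
    x=np.linalg.lstsq(A,(p**2).sum(1),rcond=None)[0]; return x[:2],2*np.sqrt(x[2]+x[0]**2+x[1]**2)
def green(im):
    h=cv2.cvtColor(im,cv2.COLOR_RGB2HSV); return cv2.inRange(h,(45,60,20),(95,255,140))
def bamboo(im):
    h=cv2.cvtColor(im,cv2.COLOR_RGB2HSV); return cv2.inRange(h,(10,50,120),(28,255,255))
def blobs(m,amin,box=(0,0,640,400)):
    x0,y0,x1,y1=box; k=np.zeros_like(m); k[y0:y1,x0:x1]=m[y0:y1,x0:x1]
    return [c for c in cv2.findContours(k,cv2.RETR_EXTERNAL,cv2.CHAIN_APPROX_NONE)[0] if cv2.contourArea(c)>=amin]
E
python3 - <<'E'
from h import *
for n,bx,gb in (("scene",(320,150,420,250),(240,140,325,200)),("side",(240,150,350,215),(220,215,330,290))):
    im=cv2.imread(f"pics/{n}0.png")[:,:,::-1].copy(); C=cam(n)
    for c in blobs(bamboo(im),20,bx):
        print(n,"lid",c.reshape(-1,2).mean(0).round(),[ (np.round(circ(C,c,z)[0],3).tolist(),round(circ(C,c,z)[1],3)) for z in (.074,.082,.091,.1)])
    for c in blobs(green(im),20,gb):
        x,d=circ(C,c,.023);print(n,"seat",c.reshape(-1,2).mean(0).round(),x.round(4),round(d,4))
    for c in blobs(bamboo(im),500,gb):
        x,d=circ(C,cv2.convexHull(c),.03);print(n,"table",x.round(4),round(d,4))
v=[cv2.resize(cv2.imread("pics/scene0.png")[130:260,230:430],None,fx=3,fy=3,interpolation=2),]
cv2.imwrite("pics/crop1.png",v[0])
E
```

```text
scene lid [399. 218.] [([0.521, -0.171], np.float64(0.039)), ([0.513, -0.175], np.float64(0.038)), ([0.503, -0.18], np.float64(0.038)), ([0.494, -0.185], np.float64(0.037))]
scene lid [358. 212.] [([0.457, -0.069], np.float64(0.062)), ([0.45, -0.074], np.float64(0.061)), ([0.441, -0.08], np.float64(0.061)), ([0.432, -0.086], np.float64(0.06))]
scene lid [333. 184.] [([0.508, 0.077], np.float64(0.055)), ([0.5, 0.07], np.float64(0.054)), ([0.491, 0.062], np.float64(0.054)), ([0.481, 0.054], np.float64(0.053))]
scene lid [369. 182.] [([0.606, 0.0], np.float64(0.074)), ([0.596, -0.006], np.float64(0.073)), ([0.585, -0.013], np.float64(0.072)), ([0.575, -0.02], np.float64(0.071))]
scene lid [341. 169.] [([0.596, 0.114], np.float64(0.049)), ([0.587, 0.106], np.float64(0.048)), ([0.576, 0.098], np.float64(0.048)), ([0.565, 0.089], np.float64(0.047))]
scene seat [271. 186.] [0.4075 0.269 ] 0.0514
scene seat [296. 183.] [0.4788 0.2165] 0.0441
scene seat [305. 171.] [0.5535 0.2493] 0.0323
scene seat [257. 173.] [0.4243 0.3629] 0.0605
scene table [0.4835 0.2998] 0.271
side lid [264. 194.] [([0.
[... 340 characters left out ...]
, -0.017], np.float64(0.034)), ([0.523, -0.003], np.float64(0.034)), ([0.516, 0.013], np.float64(0.033)), ([0.509, 0.028], np.float64(0.033))]
side lid [332. 168.] [([0.45, -0.096], np.float64(0.061)), ([0.445, -0.082], np.float64(0.06)), ([0.44, -0.065], np.float64(0.059)), ([0.434, -0.048], np.float64(0.058))]
side lid [293. 162.] [([0.598, -0.102], np.float64(0.138)), ([0.591, -0.087], np.float64(0.136)), ([0.584, -0.07], np.float64(0.134)), ([0.576, -0.053], np.float64(0.132))]
side seat [286. 268.] [0.4263 0.3656] 0.0649
side seat [306. 247.] [0.4065 0.2723] 0.0571
side seat [261. 233.] [0.5531 0.2528] 0.0377
side seat [289. 231.] [0.4789 0.2204] 0.0471
side table [0.4825 0.3109] 0.2737
```

View pics/crop1.png

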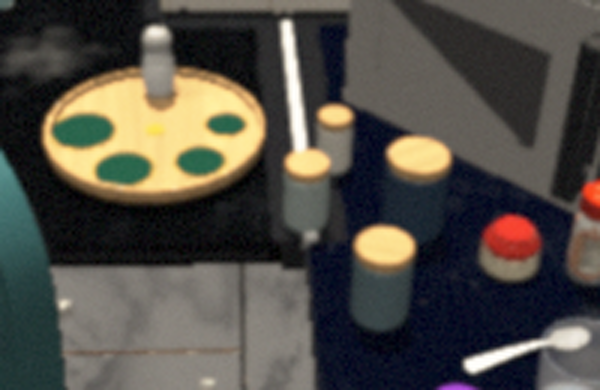

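View pics/wrist0.png

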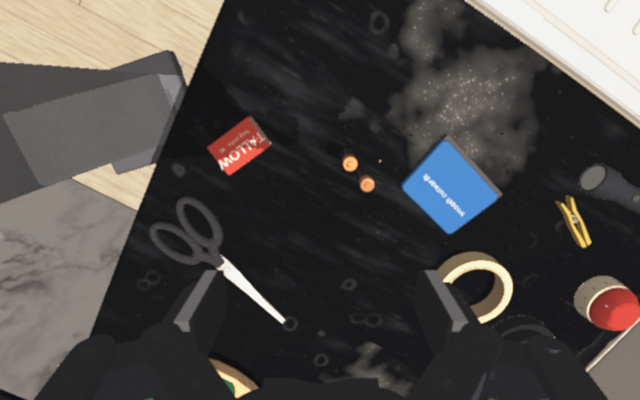

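The wrist view shows only clutter to the left, with no jars. The crop shows seats and jars where the masks found them, so the coarse positions are settled. I'll square the tool with the world axes and take one refining look from above.

```bash

python3 -m inch '{"moves":[0,0,-0.04,0,0,-0.873,0.085, 0,0,-0.04,0,0,-0.873,0.085, 0,0,-0.04,0,0,-0.873,0.085]}'
python3 -m inch '{"moves":[-0.02,-0.036,0,0,0,0,0.085,-0.02,-0.036,0,0,0,0,0.085,-0.02,-0.036,0,0,0,0,0.085,-0.02,-0.036,0,0,0,0,0.085,-0.02,-0.036,0,0,0,0,0.085]}'
python3 -m inch '{"moves":[-0.02,-0.036,0,0,0,0,0.085,-0.02,-0.036,0,0,0,0,0.085,-0.02,-0.036,0,0,0,0,0.085,-0.02,-0.036,0,0,0,0,0.085,-0.02,-0.036,0,0,0,0,0.085]}'
python3 -m inch '{"moves":[-0.02,-0.036,0,0,0,0,0.085,-0.02,-0.036,0,0,0,0,0.085,-0.02,-0.036,0,0,0,0,0.085,0,0,0,0,0,0,0.085,0,0,0,0,0,0,0.085]}'
python3 - <<'E'
from h import *
s=r.read_state(); im=viewer.capture("wrist"); cv2.imwrite("pics/w1.png",im[:,:,::-1]); C=cam("wrist",s)
print(s["tool_pos"],s["tcp_rot"],np.round(s["joint_pos"],2))
for c in blobs(bamboo(im),100):
    print("lid",c.reshape(-1,2).mean(0).round(),[(np.round(circ(C,c,z)[0],4).tolist(),round(float(circ(C,c,z)[1]),3)) for z in (.074,.082,.091,.1,.03)])
for c in blobs(green(im),80):
    x,d=circ(C,c,.023);print("seat",c.reshape(-1,2).mean(0).round(),x.round(4),round(d,4))
E
```

```text
t: 0.4
tool_pos: [0.1689, 0.6012, 0.3524]
tcp_rot: [-0.002, 1.0, -0.001, -0.0]
force: [0.6, -0.6, 0.0]
opening: 0.0849
grasp_force: 0.0
t: 0.82
tool_pos: [0.2696, 0.4198, 0.3511]
tcp_rot: [-0.0, 1.0, -0.0, -0.0]
force: [1.6, 1.4, 0.5]
opening: 0.0852
grasp_force: 0.0
t: 1.23
tool_pos: [0.3696, 0.2398, 0.3513]
tcp_rot: [-0.0, 1.0, 0.0, 0.0]
force: [1.3, 1.0, 0.7]
opening: 0.0852
grasp_force: 0.0
t: 1.65
tool_pos: [0.4298, 0.132, 0.3513]
tcp_rot: [0.002, 1.0, -0.0, -0.0]
force: [-1.3, -0.2, 0.3]
opening: 0.0852
grasp_force: 0.0
[0.42979854 0.13201331 0.35128478] [ 1.71484620e-03  9.99998528e-01 -5.60281486e-05 -8.16050406e-06] [-0.74 -0.02  0.38  1.87  0.01  1.29  1.2 ]
lid [ 47. 316.] [([0.6738, -0.293], 0.041), ([0.6675, -0.2849], 0.04), ([0.6604, -0.2757], 0.039), ([0.6534, -0.2666], 0.038), ([0.7084, -0.3376], 0.045)]
lid [ 71. 289.] [([0.6228, -0.2328], 0.037), ([0.6175, -0.2258], 0.037), ([0.6115, -0.218], 0.036), ([0.6055, -0.2101], 0.035), ([0.652, -0.2711], 0.041)]
lid [116. 289.] [([0.6178, -0.1701], 0.05), ([0.6126, -0.1643], 0.049), ([0.6067, -0.1578], 0.048), ([0.6009, -0.
[... 563 characters left out ...]
], 0.047), ([0.497, 0.0777], 0.046), ([0.4936, 0.079], 0.045), ([0.5201, 0.0694], 0.053)]
lid [154. 172.] [([0.4459, -0.0831], 0.06), ([0.444, -0.079], 0.059), ([0.4418, -0.0744], 0.058), ([0.4396, -0.0697], 0.056), ([0.4566, -0.1057], 0.066)]
lid [460. 195.] [([0.4673, 0.284], 0.229), ([0.4649, 0.2811], 0.224), ([0.4623, 0.2778], 0.22), ([0.4596, 0.2746], 0.215), ([0.4801, 0.2999], 0.253)]
lid [295.  40.] [([0.2675, 0.1044], 0.199), ([0.269, 0.1049], 0.195), ([0.2707, 0.1055], 0.191), ([0.2723, 0.1061], 0.186), ([0.2595, 0.1015], 0.22)]
seat [398. 231.] [0.552 0.251] 0.045
seat [380. 185.] [0.4778 0.2183] 0.0538
seat [485. 147.] [0.4235 0.3649] 0.0724
seat [419. 134.] [0.4053 0.2703] 0.0629
```

View pics/w1.png

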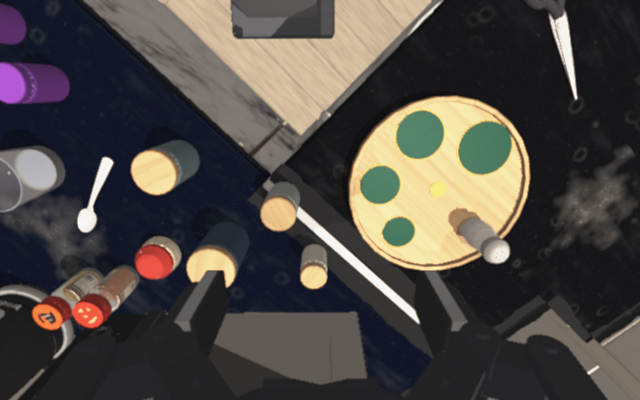

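The wrist view gives jars at (314,276) smallest, (278,214) second, (155,172) third and (212,267) largest. The seats are at (398,231), (380,185), (419,134) and (485,147). All of this agrees with the other two views within 2–3 mm. Before picking, I'll check the microwave clearance at the smallest jar.

```bash
python3 - <<'E'
from h import *
print("bottom",cast(cam("scene"),[346,160],0),cast(cam("side"),[210,208],0))
Cs,Cd,Cw=cam("scene"),cam("side"),cam("wrist")
for z in (.15,.2,.25): print(z,cast(Cs,[348,98],z).round(3),cast(Cd,[208,150],z).round(3),cast(Cw,[[217,312],[362,313]],z).round(3).tolist())
E
```

```text
bottom [[0.7440275  0.21192996 0.        ]] [[ 7.92610838e-01  1.56594768e-01 -1.11022302e-16]]
0.15 [[0.937 0.373 0.15 ]] [[0.85  0.036 0.15 ]] [[0.603, 0.006, 0.15], [0.604, 0.185, 0.15]]
0.2 [[0.845 0.3   0.2  ]] [[0.776 0.129 0.2  ]] [[0.565, 0.025, 0.2], [0.566, 0.177, 0.2]]
0.25 [[0.753 0.227 0.25 ]] [[0.703 0.223 0.25 ]] [[0.528, 0.044, 0.25], [0.528, 0.17, 0.25]]
```

```bash

python3 -m inch '{"moves":[-0.0337,-0.0021,0.03,0,0,0,0.085,-0.0337,-0.0021,0.03,0,0,0,0.085,-0.0337,-0.0021,0.03,0,0,0,0.085,-0.0337,-0.0021,0.03,0,0,0,0.085,-0.0337,-0.0021,0.03,0,0,0,0.085]}' | head -3
python3 -m inch '{"moves":[0,0,0.04,0,0,0,0.085,0,0,0.04,0,0,0,0.085,0,0,0.04,0,0,0,0.085,0,0,0.03,0,0,0,0.085,0,0,0.021,0,0,0,0.085]}'
python3 -m inch '{"moves":[0,0,0,0,0,0,0.06,0,0,0,0,0,0,0.05,0,0,0,0,0,0,0.042,0,0,0,0,0,0,0.03,0,0,0,0,0,0,0.03]}'
python3 -m inch '{"moves":[0,0,0,0,0,0,0.03,0,0,0,0,0,0,0.03,0,0,0,0,0,0,0.03]}'
```

```text
t: 2.12
tool_pos: [0.5855, 0.1257, 0.211]
tcp_rot: [-0.001, 1.0, 0.0, -0.0]
t: 2.53
tool_pos: [0.5826, 0.1256, 0.0383]
tcp_rot: [-0.001, 1.0, -0.0, -0.002]
force: [1.1, -0.6, 0.6]
opening: 0.0851
grasp_force: 0.0
t: 2.95
tool_pos: [0.5856, 0.1247, 0.0438]
tcp_rot: [-0.0, 1.0, 0.001, 0.001]
force: [-1.7, 1.1, 7.4]
opening: 0.034
grasp_force: 54.4
t: 3.2
tool_pos: [0.5856, 0.1248, 0.0438]
tcp_rot: [-0.0, 1.0, 0.001, 0.001]
force: [-2.6, 0.5, 8.3]
opening: 0.0345
grasp_force: 54.4
```

The shift fell short because the rows were speed-limited, so this grip is off-centre at 34.5 mm opening. I'll open, rise and look again.

```bash

python3 -m inch '{"moves":[0,0,0,0,0,0,0.05,0,0,0,0,0,0,0.07,0,0,0,0,0,0,0.085,0,0,0,0,0,0,0.085,0,0,0,0,0,0,0.085]}'|tail -3
python3 -m inch '{"moves":[0.02,0,-0.025,0,0,0,0.085,0.02,0,-0.025,0,0,0,0.085,0.02,0,-0.025,0,0,0,0.085,0.02,0,-0.025,0,0,0,0.085,0,0,0,0,0,0,0.085]}'
cat > look.py <<'E'
from h import *
import sys
s=r.read_state(); im=viewer.capture("wrist"); cv2.imwrite(f"pics/{sys.argv[1]}.png",im[:,:,::-1]); C=cam("wrist",s)
print(round(s["t"],2),s["tool_pos"].round(4),s["tcp_rot"].round(4) if hasattr(s["tcp_rot"],"round") else s["tcp_rot"])
Z=dict(zip("s2TL",(.074,.082,.091,.1))); D=dict(zip("s2TL",(.04,.049,.058,.067)))
for c in blobs(bamboo(im),100):
    for k in Z:
        for b in (0,.023):
            x,d=circ(C,cv2.convexHull(c),Z[k]+b)
            if abs(d-D[k])<.004: print("lid",k,"seat" if b else "top",c.reshape(-1,2).mean(0).round(),x.round(4),round(float(d),4))
for c in blobs(green(im),80):
    x,d=circ(C,cv2.convexHull(c),.023);print("seat",c.reshape(-1,2).mean(0).round(),x.round(4),round(float(d),4))
E
python3 look.py w2
```

```text
force: [0.2, -0.1, 0.2]
opening: 0.085
grasp_force: 0.0
t: 4.03
tool_pos: [0.5036, 0.1247, 0.1458]
tcp_rot: [-0.0, 1.0, 0.001, 0.002]
force: [2.5, 0.8, 1.0]
opening: 0.085
grasp_force: 0.0
4.03 [0.5036 0.1247 0.1458] [-4.0e-04  1.0e+00  1.3e-03  1.5e-03]
lid s top [319. 331.] [0.5986 0.1229] 0.04
lid s seat [247. 214.] [0.495  0.0801] 0.043
lid 2 top [247. 214.] [0.5011 0.0767] 0.0464
lid 2 seat [ 17. 138.] [ 0.4414 -0.0522] 0.0488
seat [463. 248.] [0.5518 0.251 ] 0.0477
seat [436. 166.] [0.4779 0.2185] 0.0568
seat [616. 100.] [0.424  0.3642] 0.0746
seat [514.  71.] [0.4058 0.27  ] 0.0661
```

View pics/w2.png

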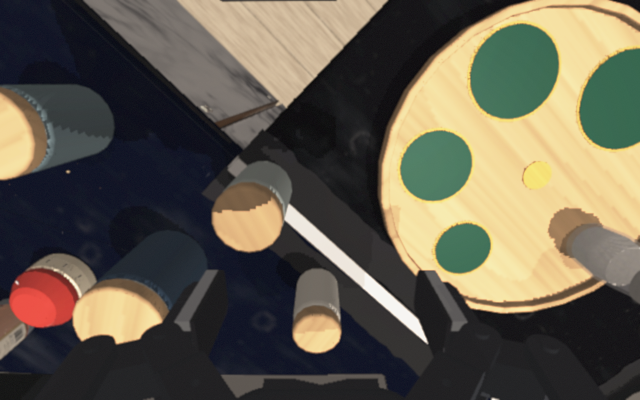

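The smallest jar stands upright and unmoved at (319,331), which is x .5986, y .1229. The second jar is at (247,214). I'll use slower rows this time.

```bash

python3 -m inch '{"moves":[-0.02,-0.0018,0,0,0,0,0.085,-0.02,0,0,0,0,0,0.085,-0.02,0,0,0,0,0,0.085,-0.02,0,0,0,0,0,0.085,-0.015,0,0,0,0,0,0.085]}'|sed -n 2,3p
python3 -m inch '{"moves":[0,0,0.025,0,0,0,0.085,0,0,0.025,0,0,0,0.085,0,0,0.025,0,0,0,0.085,0,0,0.025,0,0,0,0.085,0,0,0.012,0,0,0,0.085]}'|sed -n 2,4p
python3 -m inch '{"moves":[0,0,0,0,0,0,0.085]}'
```

```text
tool_pos: [0.6012, 0.1222, 0.1409]
tcp_rot: [-0.0, 1.0, -0.0, -0.0]
tool_pos: [0.5983, 0.1219, 0.0261]
tcp_rot: [-0.0, 1.0, -0.001, -0.002]
force: [-1.5, -0.4, -0.2]
t: 5.0
tool_pos: [0.5982, 0.1219, 0.0268]
tcp_rot: [-0.0, 1.0, -0.001, -0.002]
force: [-0.4, -0.7, 0.9]
opening: 0.085
grasp_force: 0.0
```

```bash

python3 -m inch '{"moves":[0,0,0,0,0,0,0.06,0,0,0,0,0,0,0.05,0,0,0,0,0,0,0.044,0,0,0,0,0,0,0.038,0,0,0,0,0,0,0.03]}'
python3 -m inch '{"moves":[0,0,0,0,0,0,0.03,0,0,0,0,0,0,0.03]}'
```

```text
t: 5.42
tool_pos: [0.6004, 0.1226, 0.0314]
tcp_rot: [-0.0, 1.0, 0.0, 0.001]
force: [-1.4, -0.6, 8.8]
opening: 0.0388
grasp_force: 59.2
t: 5.58
tool_pos: [0.6004, 0.1226, 0.0314]
tcp_rot: [-0.0, 1.0, 0.0, 0.001]
force: [-1.6, -0.1, 8.8]
opening: 0.0391
grasp_force: 59.2
```

```bash

python3 -m inch '{"moves":[0,0,-0.01,0,0,0,0.03,0,0,-0.02,0,0,0,0.03,0,0,-0.02,0,0,0,0.03,0,0,-0.02,0,0,0,0.03,0,0,-0.01,0,0,0,0.03]}'
python3 -m inch '{"moves":[0.0094,0.0257,0,0,0,0,0.03,0.0094,0.0257,0,0,0,0,0.03,0.0094,0.0257,0,0,0,0,0.03,0.0094,0.0257,0,0,0,0,0.03,0.0094,0.0257,0,0,0,0,0.03]}'
python3 -m inch '{"moves":[0,0,0,0,0,0,0.03,0,0,0,0,0,0,0.03]}'
```

```text
t: 6.0
tool_pos: [0.6006, 0.1225, 0.1131]
tcp_rot: [-0.0, 1.0, 0.0, 0.001]
force: [-0.0, -0.5, -1.5]
opening: 0.0386
grasp_force: 60.5
t: 6.42
tool_pos: [0.5519, 0.252, 0.1103]
tcp_rot: [-0.0, 1.0, 0.0, 0.0]
force: [0.7, 0.3, -1.9]
opening: 0.0389
grasp_force: 60.6
t: 6.58
tool_pos: [0.5517, 0.2526, 0.11]
tcp_rot: [-0.002, 1.0, 0.0, -0.0]
force: [1.3, -1.0, -2.1]
opening: 0.0388
grasp_force: 60.8
```

```bash

python3 -m inch '{"moves":[-0.0015,-0.0015,0.02,0,0,0,0.03,0,0,0.016,0,0,0,0.03,0,0,0.01,0,0,0,0.03,0,0,0.004,0,0,0,0.03,0,0,0.002,0,0,0,0.03]}'
python3 -m inch '{"moves":[0,0,0.001,0,0,0,0.03,0,0,0,0,0,0,0.03]}'
```

```text
t: 7.0
tool_pos: [0.5542, 0.2487, 0.0576]
tcp_rot: [0.0, 1.0, -0.0, -0.0]
force: [-0.2, -0.2, -2.3]
opening: 0.0387
grasp_force: 60.8
t: 7.17
tool_pos: [0.5545, 0.2493, 0.0575]
tcp_rot: [-0.0, 1.0, 0.0, 0.0]
force: [-0.5, -0.7, -1.8]
opening: 0.0388
grasp_force: 60.8
```

```bash

python3 -m inch '{"moves":[0,0.0015,0.001,0,0,0,0.03,0,0,0.001,0,0,0,0.03,0,0,0,0,0,0,0.03]}'
python3 -m inch '{"moves":[0,0,0.001,0,0,0,0.03,0,0,0,0,0,0,0.03]}'
```

```text
t: 7.42
tool_pos: [0.5541, 0.2511, 0.0551]
tcp_rot: [-0.0, 1.0, 0.0, 0.0]
force: [0.0, 0.2, -2.2]
opening: 0.0388
grasp_force: 60.8
t: 7.58
tool_pos: [0.5544, 0.2512, 0.0544]
tcp_rot: [-0.0, 1.0, 0.0, 0.0]
force: [-0.8, -0.2, 2.7]
opening: 0.0392
grasp_force: 61.1
```

```bash

python3 -m inch '{"moves":[0,0,0,0,0,0,0.042,0,0,0,0,0,0,0.048,0,0,0,0,0,0,0.055,0,0,0,0,0,0,0.06,0,0,0,0,0,0,0.065]}'|sed -n 2,6p
python3 -m inch '{"moves":[0,0,-0.02,0,0,0,0.065,0,0,-0.025,0,0,0,0.065,0,0,-0.025,0,0,0,0.065,0.02,-0.015,-0.01,0,0,0,0.085,0.02,-0.015,0,0,0,0,0.085]}'|sed -n 2,2p
python3 -m inch '{"moves":[0.02,-0.025,0,0,0,0,0.085,0.02,-0.025,0,0,0,0,0.085,0.02,-0.025,0,0,0,0,0.085,0,0,0,0,0,0,0.085]}'|sed -n 2,2p
python3 look.py w3
```

```text
tool_pos: [0.5541, 0.2508, 0.0539]
tcp_rot: [-0.0, 1.0, -0.0, -0.0]
force: [0.3, -0.2, 0.3]
opening: 0.065
grasp_force: 0.0
tool_pos: [0.5151, 0.2212, 0.1361]
tool_pos: [0.451, 0.1416, 0.1338]
8.75 [0.451  0.1416 0.1338] [ 1.6e-03  1.0e+00 -3.0e-04 -1.1e-03]
lid s seat [ 54. 326.] [ 0.5198 -0.0384] 0.0433
lid 2 top [ 54. 326.] [ 0.5327 -0.0536] 0.047
lid s seat [237. 293.] [0.489  0.0832] 0.0434
lid 2 top [237. 293.] [0.4994 0.0783] 0.047
lid 2 top [ 11. 228.] [ 0.4455 -0.0711] 0.0504
seat [413. 232.] [0.478  0.2185] 0.0569
seat [601. 166.] [0.4235 0.3644] 0.0749
seat [489. 143.] [0.4057 0.2699] 0.066
```

View pics/w3.png

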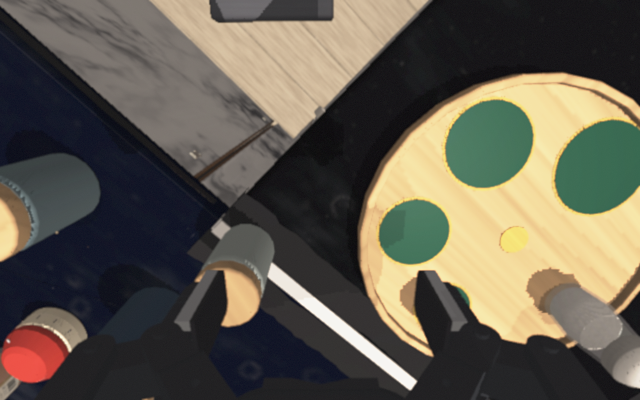

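The second jar is at (237,293). The seats have not moved. The smallest jar is hidden behind a finger, so I'll check it later. Next is the second jar.

```bash

python3 -m inch '{"moves":[-0.0122,-0.016,0,0,0,0,0.085,-0.0122,-0.016,0,0,0,0,0.085,-0.0122,-0.016,0,0,0,0,0.085,-0.0122,-0.016,0,0,0,0,0.085,0,0,0.02,0,0,0,0.085]}'|sed -n 2,2p
python3 -m inch '{"moves":[0,0,0.02,0,0,0,0.085,0,0,0.02,0,0,0,0.085,0,0,0.02,0,0,0,0.085,0,0,0.015,0,0,0,0.085,0,0,0.005,0,0,0,0.085]}'|sed -n 2,4p
python3 -m inch '{"moves":[0,0,0,0,0,0,0.085]}'|sed -n 2,4p
```

```text
tool_pos: [0.5072, 0.0796, 0.1165]
tool_pos: [0.5024, 0.0821, 0.0319]
tcp_rot: [-0.0, 1.0, -0.0, -0.001]
force: [-0.2, -0.2, -0.2]
tool_pos: [0.5028, 0.082, 0.033]
tcp_rot: [-0.0, 1.0, -0.0, -0.001]
force: [-0.6, 0.2, 0.1]
```

```bash

python3 -m inch '{"moves":[0.0028,-0.0045,0,0,0,0,0.085,0,0,0,0,0,0,0.065,0,0,0,0,0,0,0.058,0,0,0,0,0,0,0.052,0,0,0,0,0,0,0.047]}'|sed -n 2,6p
python3 -m inch '{"moves":[0,0,0,0,0,0,0.04,0,0,0,0,0,0,0.04,0,0,0,0,0,0,0.04]}'
```

```text
tool_pos: [0.5007, 0.0774, 0.0348]
tcp_rot: [-0.0, 1.0, 0.0, 0.001]
force: [-3.8, -2.4, 12.5]
opening: 0.0484
grasp_force: 52.5
t: 10.38
tool_pos: [0.5007, 0.0774, 0.0349]
tcp_rot: [-0.0, 1.0, 0.0, 0.001]
force: [-4.3, -1.7, 14.0]
opening: 0.0482
grasp_force: 59.2
```

```bash

python3 -m inch '{"moves":[0,0,-0.01,0,0,0,0.04,0,0,-0.02,0,0,0,0.04,0,0,-0.02,0,0,0,0.04,0,0,-0.02,0,0,0,0.04,0,0,-0.01,0,0,0,0.04]}'|sed -n 2,2p
python3 -m inch '{"moves":[0.0044,0.0282,0,0,0,0,0.04,0.0044,0.0282,0,0,0,0,0.04,0.0044,0.0282,0,0,0,0,0.04,0.0044,0.0282,0,0,0,0,0.04,0.0044,0.0282,0,0,0,0,0.04]}'|sed -n 2,2p
python3 -m inch '{"moves":[0,0,0,0,0,0,0.04,0,0,0,0,0,0,0.04]}'
```

```text
tool_pos: [0.5008, 0.0775, 0.1165]
tool_pos: [0.4775, 0.2197, 0.1141]
t: 11.38
tool_pos: [0.4774, 0.2199, 0.1138]
tcp_rot: [-0.002, 1.0, -0.0, -0.0]
force: [0.2, -1.0, -3.2]
opening: 0.0475
grasp_force: 62.9
```

```bash

python3 -m inch '{"moves":[-0.0005,0,0.02,0,0,0,0.04,0,0,0.016,0,0,0,0.04,0,0,0.01,0,0,0,0.04,0,0,0.004,0,0,0,0.04,0,0,0.002,0,0,0,0.04]}'|sed -n 2,4p
python3 -m inch '{"moves":[0,0,0,0,0,0,0.04,0,0,0,0,0,0,0.04]}'
```

```text
tool_pos: [0.4786, 0.2176, 0.0615]
tcp_rot: [0.0, 1.0, -0.0, -0.0]
force: [-0.2, 0.3, -3.5]
t: 11.97
tool_pos: [0.479, 0.2183, 0.0625]
tcp_rot: [-0.0, 1.0, 0.0, 0.0]
force: [-0.1, 1.1, -3.1]
opening: 0.0482
grasp_force: 63.0
```

```bash

python3 -m inch '{"moves":[0,0,0.0015,0,0,0,0.04,0,0,0.0015,0,0,0,0.04,0,0,0,0,0,0,0.04]}'|sed -n 2,4p
python3 -m inch '{"moves":[0,0,0.001,0,0,0,0.04,0,0,0,0,0,0,0.04]}'|sed -n 2,4p
```

```text
tool_pos: [0.4786, 0.2184, 0.059]
tcp_rot: [-0.0, 1.0, 0.0, 0.0]
force: [0.2, 0.7, -2.7]
tool_pos: [0.4787, 0.2184, 0.058]
tcp_rot: [-0.0, 1.0, 0.0, 0.0]
force: [0.0, 0.6, -3.2]
```

```bash

python3 -m inch '{"moves":[0,0,0.001,0,0,0,0.04,0,0,0,0,0,0,0.04]}'|sed -n 2,4p
```

```text
tool_pos: [0.4796, 0.2184, 0.0579]
tcp_rot: [-0.0, 1.0, 0.0, 0.001]
force: [-1.1, -2.2, 13.0]
```

```bash

python3 -m inch '{"moves":[0,0,0,0,0,0,0.05,0,0,0,0,0,0,0.055,0,0,0,0,0,0,0.06,0,0,0,0,0,0,0.067,0,0,0,0,0,0,0.072]}'|sed -n 2,6p
python3 -m inch '{"moves":[0,0,-0.015,0,0,0,0.072,0,0,-0.03,0,0,0,0.072,0,0,-0.03,0,0,0,0.072,0.02,0,-0.03,0,0,0,0.085,0.03,0,-0.03,0,0,0,0.085]}'|sed -n 2,2p
python3 -m inch '{"moves":[0.02,0,-0.03,0,0,0,0.085,0,0,0,0,0,0,0.085]}'|sed -n 2,2p
python3 look.py w4
```

```text
tool_pos: [0.4786, 0.2183, 0.0569]
tcp_rot: [-0.0, 1.0, -0.0, -0.0]
force: [0.2, -0.2, 0.2]
opening: 0.0718
grasp_force: 0.0
tool_pos: [0.4299, 0.2178, 0.1925]
tool_pos: [0.408, 0.2194, 0.2261]
13.55 [0.408  0.2194 0.2261] [-9.0e-04  1.0e+00  2.5e-03  1.8e-03]
lid T top [ 10. 353.] [ 0.6027 -0.1109] 0.0594
lid T seat [ 10. 353.] [ 0.5794 -0.0835] 0.0544
lid T top [ 15. 227.] [ 0.4412 -0.0678] 0.0581
seat [357. 282.] [0.5486 0.2588] 0.0342
seat [318. 223.] [0.4788 0.2187] 0.056
seat [453. 186.] [0.423  0.3643] 0.0743
seat [367. 170.] [0.4061 0.2692] 0.0651
```

View pics/w4.png

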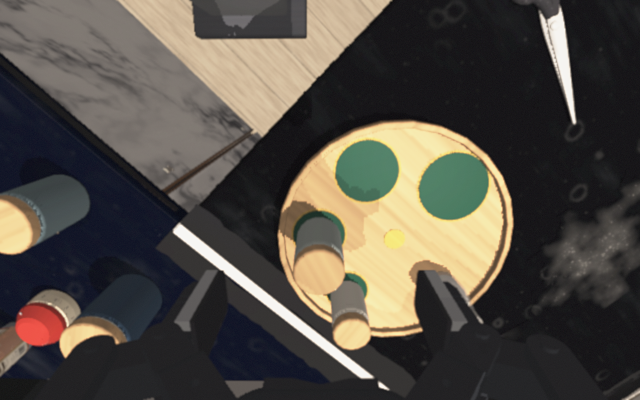

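Both jars are upright on their seats, with lids at about (319,271) and (350,327) and the other seats still open. I'll compare these with the predicted positions.

```bash
python3 - <<'E'
from h import *
C=cam("wrist"); print(proj(C,[[.478,.2185,.105],[.552,.251,.097]]).round(1), cast(C,[319,271],.105).round(4),cast(C,[350.5,327.5],.097).round(4))
im=cv2.imread("pics/w4.png")
t=np.linspace(0,2*np.pi,90)
for x,y,z,d in ((.478,.2185,.105,.049),(.552,.251,.097,.04)):
    p=proj(C,np.c_[x+d/2*np.cos(t),y+d/2*np.sin(t),0*t+z]); 
    big=cv2.resize(im[220:360,270:430],None,fx=5,fy=5,interpolation=2) if d==.049 else big
    cv2.polylines(big,[((p-[270,220])*5+2).astype(int)],True,(255,0,0),1)
cv2.imwrite("pics/c4.png",big[:600,:800])
E
```

```text
[[318.4 271.9]
 [351.2 333.1]] [[0.477 0.219 0.105]] [[0.5452 0.25   0.097 ]]
```

View pics/c4.png

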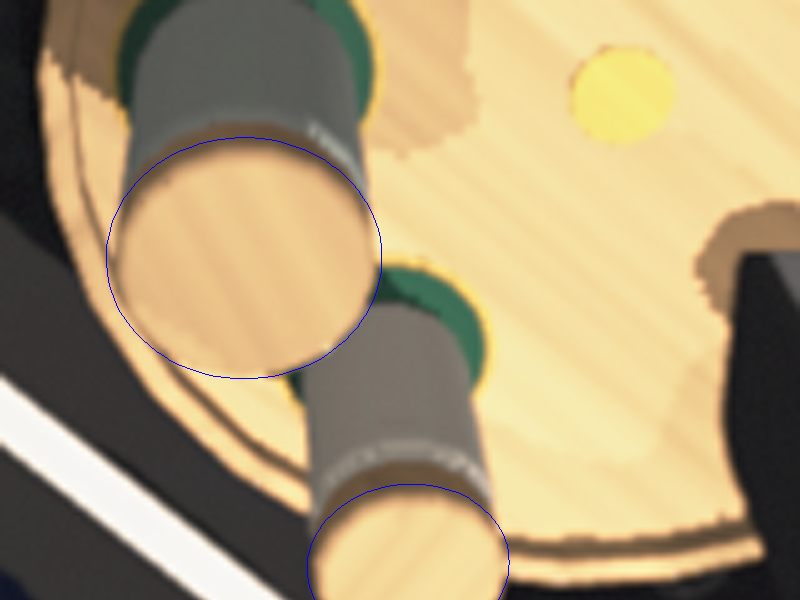

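Placement matches the drawn circles within 1–2 mm. Next is the third jar, at (.441,-.074).

```bash

python3 -m inch '{"moves":[-0.0033,-0.0293,0.006,0,0,0,0.085,-0.0033,-0.0293,0.006,0,0,0,0.085,-0.0033,-0.0293,0.006,0,0,0,0.085,-0.0033,-0.0293,0.006,0,0,0,0.085,-0.0033,-0.0293,0.006,0,0,0,0.085]}'|sed -n 2,2p
python3 -m inch '{"moves":[-0.0033,-0.0293,0.006,0,0,0,0.085,-0.0033,-0.0293,0.006,0,0,0,0.085,-0.0033,-0.0293,0.006,0,0,0,0.085,-0.0033,-0.0293,0.006,0,0,0,0.085,-0.0033,-0.0293,0.006,0,0,0,0.085]}'|sed -n 2,2p
python3 -m inch '{"moves":[0,0,0,0,0,0,0.085,0,0,0,0,0,0,0.085]}'|sed -n 2,3p
```

```text
tool_pos: [0.4257, 0.0702, 0.1906]
tool_pos: [0.4422, -0.0764, 0.1606]
tool_pos: [0.4419, -0.0764, 0.1605]
tcp_rot: [0.001, 1.0, -0.001, -0.001]
```

```bash

python3 -m inch '{"moves":[0,0.002,0.03,0,0,0,0.085,0,0,0.025,0,0,0,0.085,0,0,0.02,0,0,0,0.085,0,0,0.02,0,0,0,0.085,0,0,0.015,0,0,0,0.085]}'|sed -n 2,4p
python3 -m inch '{"moves":[0,0,0.01,0,0,0,0.085,0,0,0,0,0,0,0.085]}'|sed -n 2,4p
```

```text
tool_pos: [0.4417, -0.0718, 0.0496]
tcp_rot: [-0.001, 1.0, -0.0, -0.001]
force: [0.5, -0.5, -1.3]
tool_pos: [0.4414, -0.0722, 0.0398]
tcp_rot: [-0.001, 1.0, -0.0, -0.001]
force: [-0.5, 0.6, 0.6]
```

```bash

python3 -m inch '{"moves":[0,-0.0015,0,0,0,0,0.075,0,0,0,0,0,0,0.068,0,0,0,0,0,0,0.062,0,0,0,0,0,0,0.057,0,0,0,0,0,0,0.05]}'|sed -n 2,6p
python3 -m inch '{"moves":[0,0,0,0,0,0,0.05,0,0,0,0,0,0,0.05,0,0,0,0,0,0,0.05]}'|sed -n 2,6p
```

```text
tool_pos: [0.443, -0.0744, 0.0425]
tcp_rot: [-0.0, 1.0, 0.0, 0.001]
force: [-3.9, -2.2, 16.5]
opening: 0.0569
grasp_force: 60.2
tool_pos: [0.443, -0.0743, 0.0425]
tcp_rot: [-0.0, 1.0, 0.0, 0.001]
force: [-3.6, -1.0, 16.6]
opening: 0.0566
grasp_force: 60.2
```

```bash

python3 -m inch '{"moves":[0,0,-0.015,0,0,0,0.05,0,0,-0.025,0,0,0,0.05,0,0,-0.03,0,0,0,0.05,0,0,-0.03,0,0,0,0.05,0,0,-0.025,0,0,0,0.05]}'|sed -n 2,2p
python3 -m inch '{"moves":[0.0036,0.025,0,0,0,0,0.05,0.0036,0.0344,0,0,0,0,0.05,0.0036,0.0344,0,0,0,0,0.05,0.0036,0.0344,0,0,0,0,0.05,0.0036,0.0344,0,0,0,0,0.05]}'|sed -n 2,2p
python3 -m inch '{"moves":[0.0036,0.0344,0,0,0,0,0.05,0.0036,0.0344,0,0,0,0,0.05,0.0036,0.0344,0,0,0,0,0.05,0.0036,0.0344,0,0,0,0,0.05,0.0036,0.0344,0,0,0,0,0.05]}'|sed -n 2,2p
python3 -m inch '{"moves":[0,0.008,0,0,0,0,0.05,0,0,0,0,0,0,0.05]}'|sed -n 2,8p
```

```text
tool_pos: [0.4421, -0.0743, 0.1685]
tool_pos: [0.4235, 0.0901, 0.1669]
tool_pos: [0.4054, 0.2622, 0.1668]
tool_pos: [0.4052, 0.2712, 0.1665]
tcp_rot: [-0.002, 1.0, 0.0, 0.0]
force: [0.1, -0.9, -2.9]
opening: 0.0571
grasp_force: 65.4
```

Down from .1665 to just above contact at .0655.

```bash

python3 -m inch '{"moves":[-0.001,0,0.025,0,0,0,0.05,0,0,0.025,0,0,0,0.05,0,0,0.02,0,0,0,0.05,0,0,0.015,0,0,0,0.05,0,0,0.008,0,0,0,0.05]}'|sed -n 2,4p
python3 -m inch '{"moves":[0,0,0.003,0,0,0,0.05,0,0,0.001,0,0,0,0.05,0,0,0,0,0,0,0.05]}'|sed -n 2,4p
```

```text
tool_pos: [0.4065, 0.2672, 0.072]
tcp_rot: [0.0, 1.0, -0.001, -0.001]
force: [-0.2, -0.2, -3.9]
tool_pos: [0.4075, 0.2685, 0.0701]
tcp_rot: [-0.0, 1.0, 0.0, 0.0]
force: [-0.0, 0.4, -3.5]
```

```bash

python3 -m inch '{"moves":[0.0003,0.001,0.0015,0,0,0,0.05,0,0,0.0015,0,0,0,0.05,0,0,0,0,0,0,0.05]}'|sed -n 2,4p
python3 -m inch '{"moves":[0,0,0.001,0,0,0,0.05,0,0,0,0,0,0,0.05]}'|sed -n 2,4p
```

```text
tool_pos: [0.4068, 0.2696, 0.0666]
tcp_rot: [-0.0, 1.0, 0.0, 0.0]
force: [-0.5, -0.2, -3.3]
tool_pos: [0.4069, 0.2695, 0.0656]
tcp_rot: [-0.0, 1.0, 0.0, 0.0]
force: [-0.5, 0.4, -1.6]
```

```bash

python3 -m inch '{"moves":[0,0,0.0006,0,0,0,0.05,0,0,0,0,0,0,0.05]}'|sed -n 2,4p
python3 -m inch '{"moves":[0,0,0,0,0,0,0.059,0,0,0,0,0,0,0.064,0,0,0,0,0,0,0.069,0,0,0,0,0,0,0.075,0,0,0,0,0,0,0.08]}'|sed -n 2,6p
python3 -m inch '{"moves":[0,0,-0.02,0,0,0,0.08,0,0,-0.03,0,0,0,0.08,0,0,-0.03,0,0,0,0.08,0,-0.015,-0.03,0,0,0,0.085,0,-0.03,-0.02,0,0,0,0.085]}'|sed -n 2,2p
python3 -m inch '{"moves":[0.01,-0.035,0,0,0,0,0.085,0.01,-0.035,0,0,0,0,0.085,0.01,-0.035,0,0,0,0,0.085,0,0,0,0,0,0,0.085]}'|sed -n 2,2p
python3 look.py w5
```

```text
tool_pos: [0.407, 0.2696, 0.0655]
tcp_rot: [-0.0, 1.0, 0.0, 0.0]
force: [-5.1, -2.5, 16.5]
tool_pos: [0.4069, 0.2694, 0.0648]
tcp_rot: [-0.0, 1.0, -0.0, 0.0]
force: [-0.2, -0.4, -0.0]
opening: 0.08
grasp_force: 0.0
tool_pos: [0.4072, 0.2264, 0.1971]
tool_pos: [0.3751, 0.1144, 0.1946]
19.68 [0.3751 0.1144 0.1946] [ 2.3e-03  1.0e+00  4.0e-04 -7.0e-04]
seat [413. 265.] [0.4782 0.2183] 0.0559
seat [569. 220.] [0.4225 0.3643] 0.0738
seat [464. 201.] [0.4057 0.269 ] 0.0651
```

View pics/w5.png

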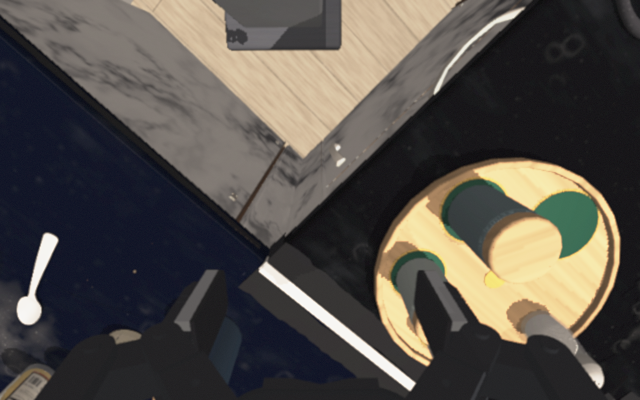

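The third jar stands on its seat, with its lid at about (525,248). The largest seat at (569,220) is unmoved. On to the largest jar, with one look on the way.

```bash
python3 -c "
from h import *
C=cam('wrist');print(proj(C,[[.4057,.2697,.114]]).round(1))"
python3 -m inch '{"moves":[-0.02,-0.0256,0,0,0,0,0.085,-0.02,-0.0256,0,0,0,0,0.085,-0.02,-0.0256,0,0,0,0,0.085,-0.02,-0.0256,0,0,0,0,0.085,-0.02,-0.0256,0,0,0,0,0.085]}'|sed -n 2,2p
python3 -m inch '{"moves":[0,0,0,0,0,0,0.085,0,0,0,0,0,0,0.085]}'|sed -n 2,2p
python3 look.py w6
```

```text
[[523. 251.]]
tool_pos: [0.4781, -0.0092, 0.1948]
tool_pos: [0.4776, -0.0096, 0.1945]
20.32 [ 0.4776 -0.0096  0.1945] [ 9.e-04  1.e+00 -8.e-04 -2.e-04]
lid s top [ 41. 375.] [ 0.6811 -0.2988] 0.0397
lid s seat [ 41. 375.] [ 0.6558 -0.2734] 0.0362
lid s seat [146. 326.] [ 0.5878 -0.165 ] 0.0424
lid 2 top [146. 326.] [ 0.6    -0.1747] 0.045
lid T seat [ 86. 324.] [ 0.5864 -0.1858] 0.0581
lid T seat [313. 313.] [ 0.5627 -0.0159] 0.0618
lid L top [313. 313.] [ 0.5734 -0.0164] 0.0657
lid 2 top [221. 273.] [ 0.5522 -0.1016] 0.049
seat [562. 244.] [0.5523 0.2513] 0.0473
seat [542. 176.] [0.4786 0.2177] 0.0563
seat [606. 105.] [0.406  0.2685] 0.0654
```

View pics/w6.png

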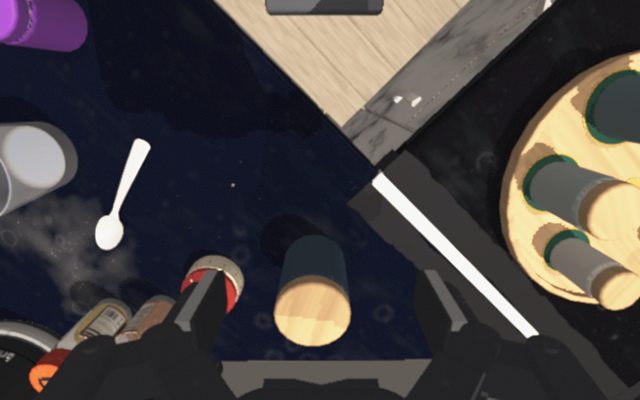

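The largest jar's lid is at (313,313), giving (.5734,-.0164). A red-topped pot at (213,285) may be close to the left finger, so I'll measure it.

```bash
python3 - <<'E'
from h import *
for n,f,px in (("wrist","w6",None),("scene","scene0",None)):
    im=cv2.imread(f"pics/{f}.png"); h=cv2.cvtColor(im,cv2.COLOR_BGR2HSV)
    m=cv2.inRange(h,(0,170,100),(6,255,255))|cv2.inRange(h,(174,170,100),(180,255,255))
    for c in blobs(m,40): 
        p=c.reshape(-1,2);print(n,p.min(0),p.max(0),[circ(cam(n),cv2.convexHull(c),z)[0].round(3).tolist()+[round(float(circ(cam(n),cv2.convexHull(c),z)[1]),3)] for z in (.03,.05,.07)])
E
```

```text
wrist [ 33 351] [ 66 367] [[0.698, -0.332, 0.044], [0.678, -0.311, 0.041], [0.658, -0.29, 0.038]]
wrist [226 277] [234 310] [[0.6, -0.121, 0.044], [0.587, -0.113, 0.041], [0.573, -0.106, 0.038]]
wrist [182 269] [204 289] [[0.582, -0.143, 0.026], [0.57, -0.134, 0.024], [0.558, -0.125, 0.022]]
scene [391 201] [409 215] [[0.609, -0.126, 0.067], [0.587, -0.137, 0.065], [0.564, -0.149, 0.063]]
scene [424 190] [439 202] [[0.735, -0.164, 0.065], [0.709, -0.175, 0.063], [0.683, -0.185, 0.061]]
```

The pot's near edge is at y ≈ -.10 and the finger's back would be at -.073, which is clear.

```bash

python3 -m inch '{"moves":[-0.019,-0.0014,0,0,0,0,0.085,-0.019,-0.0014,0,0,0,0,0.085,-0.019,-0.0014,0,0,0,0,0.085,-0.019,-0.0014,0,0,0,0,0.085,-0.019,-0.0014,0,0,0,0,0.085]}'|sed -n 2,2p
python3 -m inch '{"moves":[0,0,0.02,0,0,0,0.085,0,0,0.02,0,0,0,0.085,0,0,0,0,0,0,0.085]}'|sed -n 2,3p
```

```text
tool_pos: [0.5725, -0.0136, 0.1947]
tool_pos: [0.5701, -0.0137, 0.1516]
tcp_rot: [-0.001, 1.0, -0.0, -0.002]
```

```bash

python3 -m inch '{"moves":[-0.003,-0.0028,0.02,0,0,0,0.085,0,0,0.02,0,0,0,0.085,0,0,0.02,0,0,0,0.085,0,0,0.015,0,0,0,0.085,0,0,0.01,0,0,0,0.085]}'|sed -n 2,4p
python3 -m inch '{"moves":[0,0,0.01,0,0,0,0.085,0,0,0.008,0,0,0,0.085,0,0,0,0,0,0,0.085]}'|sed -n 2,4p
```

```text
tool_pos: [0.5745, -0.017, 0.0693]
tcp_rot: [-0.001, 1.0, 0.0, -0.0]
force: [0.1, -0.4, 0.9]
tool_pos: [0.5745, -0.0179, 0.051]
tcp_rot: [-0.0, 1.0, 0.0, -0.001]
force: [-0.1, -0.2, -0.4]
```

```bash

python3 -m inch '{"moves":[0,0.001,0.004,0,0,0,0.08,0,0,0,0,0,0,0.074,0,0,0,0,0,0,0.069,0,0,0,0,0,0,0.065,0,0,0,0,0,0,0.06]}'|sed -n 2,6p
python3 -m inch '{"moves":[0,0,0,0,0,0,0.06,0,0,0,0,0,0,0.06,0,0,0,0,0,0,0.06]}'|sed -n 2,6p
```

```text
tool_pos: [0.5752, -0.0173, 0.0486]
tcp_rot: [-0.0, 1.0, 0.0, 0.0]
force: [-3.4, 0.8, 7.5]
opening: 0.0661
grasp_force: 64.4
tool_pos: [0.5752, -0.0172, 0.0486]
tcp_rot: [-0.0, 1.0, 0.0, 0.0]
force: [-2.1, 1.4, 6.5]
opening: 0.066
grasp_force: 64.4
```

```bash

python3 -m inch '{"moves":[0,0,-0.015,0,0,0,0.06,0,0,-0.025,0,0,0,0.06,0,0,-0.035,0,0,0,0.06,0,0,-0.035,0,0,0,0.06,0,0,-0.035,0,0,0,0.06]}'|sed -n 2,2p
python3 -m inch '{"moves":[0,0,-0.02,0,0,0,0.06,0,0,0,0,0,0,0.06,0.0126,0.018,0,0,0,0,0.06,0.0126,0.03,0,0,0,0,0.06,0.0126,0.03,0,0,0,0,0.06]}'|sed -n 2,6p
python3 -m inch '{"moves":[0.0126,0.0318,0,0,0,0,0.06,0.0126,0.0318,0,0,0,0,0.06,0.0126,0.0318,0,0,0,0,0.06,0.0126,0.0318,0,0,0,0,0.06,0.0126,0.0318,0,0,0,0,0.06]}'|sed -n 2,6p
```

```text
tool_pos: [0.5744, -0.0175, 0.1944]
tool_pos: [0.5359, 0.0608, 0.2118]
tcp_rot: [0.001, 1.0, -0.0, -0.001]
force: [0.9, 1.1, -4.1]
opening: 0.0663
grasp_force: 69.2
tool_pos: [0.4725, 0.2209, 0.2119]
tcp_rot: [-0.0, 1.0, -0.0, -0.001]
force: [1.3, 0.5, -4.2]
opening: 0.0658
grasp_force: 69.2
```

Remaining: dx -.048, dy +.144, then turn 30°.

```bash

python3 -m inch '{"moves":[0.01,0.03,0,0,0,0,0.06,0.01,0.03,0,0,0,0,0.06,0.01,0.03,0,0,0,0,0.06,0.01,0.03,0,0,0,0,0.06,0.008,0.022,0,0,0,0,0.06]}'|sed -n 2,2p
python3 -m inch '{"moves":[0,0,0,0,0,-1,0.06,0,0,0,0,0,-1,0.06,0,0,0,0,0,-1,0.06,0,0,0,0,0,-1,0.06,0,0,0,0,0,-1,0.06]}'|sed -n 2,2p
python3 -m inch '{"moves":[0,0,0.025,0,0,0,0.06,0,0,0.025,0,0,0,0.06,0,0,0,0,0,0,0.06]}'|sed -n 2,6p
```

```text
tool_pos: [0.4241, 0.364, 0.2115]
tool_pos: [0.4254, 0.3613, 0.2115]
tool_pos: [0.4237, 0.3598, 0.158]
tcp_rot: [-0.259, 0.966, -0.002, -0.003]
force: [-2.0, -1.1, -5.5]
opening: 0.0656
grasp_force: 69.7
```

```bash

python3 -m inch '{"moves":[-0.0031,0.0041,0,0,0,0,0.06,0,0,0.02,0,0,0,0.06,0,0,0.02,0,0,0,0.06,0,0,0.015,0,0,0,0.06,0,0,0.012,0,0,0,0.06]}'|sed -n 2,2p
python3 -m inch '{"moves":[0,0,0.006,0,0,0,0.06,0,0,0,0,0,0,0.06,0,0,0,0,0,0,0.06]}'|sed -n 2,6p
```

```text
tool_pos: [0.4268, 0.3674, 0.0958]
tool_pos: [0.427, 0.3671, 0.0905]
tcp_rot: [-0.259, 0.966, 0.0, 0.0]
force: [-0.1, -0.1, -3.8]
opening: 0.0661
grasp_force: 70.2
```

```bash

python3 -m inch '{"moves":[0.0034,-0.0006,0.007,0,0,0,0.06,0,0,0.005,0,0,0,0.06,0,0,0.002,0,0,0,0.06,0,0,0,0,0,0,0.06,0,0,0,0,0,0,0.06]}'|sed -n 2,4p
python3 -m inch '{"moves":[0,0,0.001,0,0,0,0.06,0,0,0.001,0,0,0,0.06,0,0,0,0,0,0,0.06]}'|sed -n 2,4p
```

```text
tool_pos: [0.424, 0.3645, 0.0758]
tcp_rot: [-0.259, 0.966, -0.0, -0.0]
force: [0.6, 0.1, -4.8]
tool_pos: [0.424, 0.3645, 0.0737]
tcp_rot: [-0.259, 0.966, -0.0, -0.0]
force: [-0.7, -0.4, -5.1]
```

```bash

python3 -m inch '{"moves":[0,0,0.001,0,0,0,0.06,0,0,0.0007,0,0,0,0.06,0,0,0,0,0,0,0.06]}'|sed -n 2,4p
python3 -m inch '{"moves":[0,0,0.0005,0,0,0,0.06,0,0,0,0,0,0,0.06]}'|sed -n 2,4p
```

```text
tool_pos: [0.4239, 0.3645, 0.0719]
tcp_rot: [-0.259, 0.966, -0.0, -0.0]
force: [0.7, 0.2, -4.2]
tool_pos: [0.424, 0.3646, 0.0716]
tcp_rot: [-0.259, 0.966, 0.0, 0.0]
force: [0.8, 0.7, -5.0]
```

```bash

python3 -m inch '{"moves":[0,0,0.0005,0,0,0,0.06,0,0,0,0,0,0,0.06]}'|sed -n 2,4p
python3 -m inch '{"moves":[0,0,0.0005,0,0,0,0.06,0,0,0,0,0,0,0.06]}'|sed -n 2,4p
```

```text
tool_pos: [0.4243, 0.3648, 0.0716]
tcp_rot: [-0.259, 0.966, 0.0, 0.0]
force: [-1.6, 0.1, 3.8]
tool_pos: [0.4246, 0.365, 0.0715]
tcp_rot: [-0.259, 0.966, 0.001, 0.001]
force: [-1.7, -0.9, 12.5]
```

```bash

python3 -m inch '{"moves":[0,0,0,0,0,0,0.068,0,0,0,0,0,0,0.072,0,0,0,0,0,0,0.077,0,0,0,0,0,0,0.082,0,0,0,0,0,0,0.085]}'|sed -n 2,6p
python3 -m inch '{"moves":[0,0,-0.015,0,0,0,0.085,0,0,-0.025,0,0,0,0.085,0,0,-0.035,0,0,0,0.085,0,0,-0.035,0,0,0,0.085,0,0,-0.035,0,0,0,0.085]}'|sed -n 2,2p
python3 -m inch '{"moves":[0.02,-0.012,-0.03,0,0,0,0.085,0.02,-0.012,-0.03,0,0,0,0.085,0.02,-0.012,-0.03,0,0,0,0.085,0.02,-0.012,-0.03,0,0,0,0.085,0.02,-0.012,-0.01,0,0,0,0.085]}'|sed -n 2,2p
python3 -m inch '{"moves":[0,0,0,0,0,0,0.085,0,0,0,0,0,0,0.085]}'|sed -n 1,3p
python3 look.py w7
python3 - <<'E'
from h import *
C=cam("wrist"); im=cv2.imread("pics/w7.png"); t=np.linspace(0,2*np.pi,90)
big=cv2.resize(im,None,fx=4,fy=4,interpolation=2)
for x,y,z,d in ((.552,.251,.097,.04),(.478,.2185,.105,.049),(.4058,.2697,.114,.058),(.4234,.3643,.123,.067)):
    for zz,dd in ((z,d),(.023,d+.01)):
        p=proj(C,np.c_[x+dd/2*np.cos(t),y+dd/2*np.sin(t),0*t+zz]); cv2.polylines(big,[(p*4+1.5).astype(int)],True,(255,0,0),1)
c=proj(C,[.487,.308,.06])[0]*4; print(c/4); x0=int(np.clip(c[0]-400,0,1760)); y0=int(np.clip(c[1]-350,0,1000))
cv2.imwrite("pics/c7.png",big[y0:y0+600,x0:x0+800])
cv2.imwrite("pics/scene9.png",viewer.capture("scene")[:,:,::-1])
E
```

```text
tool_pos: [0.424, 0.3645, 0.0705]
tcp_rot: [-0.259, 0.966, -0.0, -0.0]
force: [0.3, -0.1, -0.3]
opening: 0.085
grasp_force: 0.0
tool_pos: [0.4238, 0.3641, 0.2171]
tool_pos: [0.3678, 0.2619, 0.3492]
t: 28.2
tool_pos: [0.3673, 0.2621, 0.3465]
tcp_rot: [-0.259, 0.966, 0.001, 0.001]
28.2 [0.3673 0.2621 0.3465] [-2.589e-01  9.659e-01  1.100e-03  7.000e-04]
lid T top [598. 352.] [0.4086 0.7904] 0.0579
lid T seat [598. 352.] [0.4019 0.7574] 0.0546
lid s top [634. 306.] [0.3226 0.7856] 0.037
lid 2 seat [ 21. 153.] [ 0.5366 -0.0575] 0.0508
seat [357. 208.] [0.4232 0.3648] 0.0729
seat [261. 195.] [0.4778 0.2189] 0.0549
seat [312. 166.] [0.4052 0.27  ] 0.0634
[305.05812241 246.37101749]
```

View pics/c7.png

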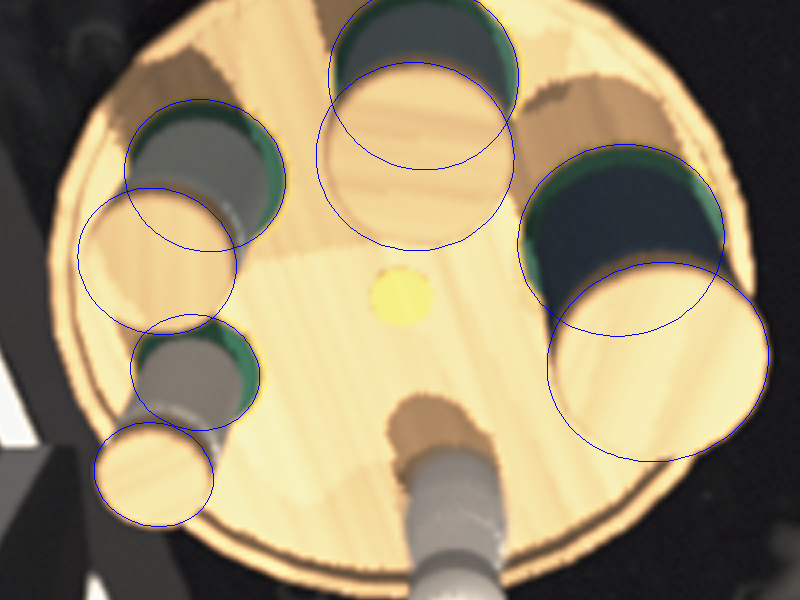

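The close-up shows all four jars upright with their lids inside the predicted circles. The seats are where they were at the start and the shaker is standing. I'm handing the job in.

```bash
python3 -c "
from bench import r
print(r.job_done())"
```

```text
the job is handed in; nothing more can be done
None
```

I handed the job in at about 28 s: all four jars stand upright on their own seats, about 1–2 mm from centre by the last wrist picture, with the turntable unturned and the salt shaker still standing.

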